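# Thread the stirrer shaft through the stand's two guide collars

## Robot

A 7-joint arm with a two-finger parallel gripper is mounted at the origin on the work surface. World frame = base frame: x ahead of the robot, y to its left, z up, the work surface at z = 0. Lengths are in m, angles in rad, forces in N, time in s.
With the tool pointing down it reaches from about 0.4 to 0.85 m from the base axis. Payload 10.4 kg.
Tool frame: the origin (TCP) lies at the very end of the fingers, on their centre line; the grasp point (between the pads) lies 19 mm behind it; x points along the fingers, z is the direction in which the jaws open and shut, and the axes are right-handed (so a half turn about x gives the same grasp; the last joint's range is limited). The gripper opens to 85 mm and grips with 20 to 120 N. Pads are 22 mm wide; open, the fingers measure 114 mm over their backs; the gripper's body (76 mm by 85 mm) begins 54 mm behind the grasp point. The pads swing forward as they close: fully open they stand 13 mm farther back than shut.
Start: joints at [-1.255, 0.332, -0.065, 1.46, 0.022, 1.35, -0.088], TCP at [0.208, 0.589, 0.231] pointing down, gripper open.
Joint ranges: [-2.6, 2.6], [-0.5, 2.12], [-1.47, 1.34], [0.16, 2.42], [-1.27, 4.41], [0.06, 2.06], [-2.6, 2.6]. Speed limits (rad/s): [2.22, 2.22, 2.79, 2.79, 3.14, 3.14, 3.14].

## Interface

Orientations are given as a unit quaternion [x, y, z, w].
In Python, from workcell import readout, camera, manip gives the robot as it stands.
- The arm moves only by the shell command python3 -m inch 'ROWS' [FORCE]. ROWS is JSON, a list of rows, each a list of 3 entries, a list of its own where there are three numbers: the turn, a rotation vector about the tool's x, y, z in degrees, then the shift along the tool's x, y, z in mm, then the closure, from 0 (fully open) to 1 (shut). In form: [[[wx, wy, wz], [dx, dy, dz], hand], ...]. A call has 1 to 10 rows; each row is the pose to reach, as a shift and turn from the pose measured when the call began, along the tool's axes at that moment; what a row does not reach only later rows make up. A row lasts 1/8 s, in which the tool goes at most 62.5 mm and 10.7 degrees, less where a joint would pass 70% of its speed; a pose out of reach is approached as far as the arm can. A call with a gripper value outside its range is refused whole. The fingers move at their own pace and stop on an object; FORCE is the grip in N (left out, the last holds). Time passes only in rows, so rows that repeat a pose let the fingers close. It gives the time, the measured TCP pose, the force and the opening at its end, in the units of the state.
- readout.get_obs(): the state, without advancing time (a new reading comes with each control period).
- camera(name): name is "scene" or "top"; returns a dict with "pixels" (420x560x3 uint8, red, green, blue), "range_z" (420x560 float32, m along the optical axis (not along the pixel's ray), 0 where there is no reading), "intrinsics" (3x3 intrinsics, pixels), "dist" ([k1, k2, p1, p2, k3] as OpenCV has them; the pictures are not rectified), "extrinsics" (4x4, takes a point from world to camera coordinates). Camera axes: x right, y down, z forward; pixel columns grow to the right and rows downward; lengths in m; the calibration is good to about 2 mm. A picture is of the moment at which its call begins.
- manip.hand_in(): hands the job in, once; it reports no verdict.
The state is a dict: "clock": time; "joint_pos": joint angles; "joint_velocities": joint speeds; "tau": joint torques, N m; "position": TCP position; "ee_rot": TCP orientation; "ft_force": force on the tool from outside, world axes, zero at the start; "torque": the same for the moment, N m; "grip_width": opening from 0.0 (shut) to 1.0 (fully open).
Only numpy, scipy, OpenCV 4.12 (cv2) and the standard library are available. Lean on these libraries where they do the work, as an engineer would, in place of code of your own. Each camera call takes 0.05 s, during which the arm holds its last target.

## Task

Take the long stirrer shaft out of the white rod rack and thread it from above, tip down, through the upper guide collar of the stand and then through the lower one. Finish while still holding it in the gripper: the shaft upright, still and not pressed hard against the collars, spanning both, its tip showing below the lower collar but plainly clear of the base plate, so that a colleague can fix it there. Leave the other rods in the rack and everything else on the bench where it is.

Things in the scene. Friction and masses are not known exactly. Their poses are not given: they have to be found in the camera images.
- shaft: the long stirrer shaft, about 0.12 kg: a straight steel rod 10 mm thick and 140 mm long with a slightly bevelled tip, and above it a round grey hub 24 mm across and 30 mm high with a thin dark band; 170 mm overall. Origin at the centre of its tip, z runs up the rod to the hub. It starts loosely upright in one of the three holes of the rack (any of them), tip 15 mm and top of the hub 185 mm above the table: the tallest of the three rods.
- shaft_tip (a point): the centre of the shaft's tip (lower end face); z up along the rod
- shaft_hub (a point): the centre of the shaft's hub, 155 mm above the tip along the rod: the place to grip
- rack: the white rod rack, fixed: a block 170 x 60 x 60 mm high with three holes 11.5 mm wide and 45 mm deep in a row along its x axis, 55 mm apart, the middle one at its centre. Origin under its centre, z up.
- stand: the stirrer stand, fixed: a dark base plate 10 mm thick, 100 mm along x and from y = -47.5 to +107.5 mm in its frame, with a 16 mm post at y = +82 mm that ends 155 mm above the table. Origin at table height, directly under the common vertical axis of both collars' bores; z up.
- upper_collar: the upper guide collar, fixed on the post: an aluminium block 42 x 42 x 16 mm high with a vertical through bore 14 mm wide and a 3 mm bevelled lead-in at the top, on an arm from the post. Origin on the bore axis at its underside, 105 to 125 mm above the table.
- upper_collar_mouth (a point): the centre of the upper collar's bore at its top face, 16 mm above its underside
- lower_collar: the lower guide collar, the same block in line beneath the upper one. Origin on the bore axis at its underside, 45 to 60 mm above the table.
- lower_collar_mouth (a point): the centre of the lower collar's bore at its top face, 16 mm above its underside
- short_shaft: a short stirrer shaft standing in the rack, like the long one but with only 70 mm of bare rod; origin at the centre of its tip, top 115 mm above the table. Leave it.
- glass_rod: a plain glass stirring rod standing in the rack, 9 mm thick, 130 mm long, no hub; origin at its lower end, top 145 mm above the table. Leave it.
- jar_a: a clear glass jar with a black cap, 60 mm wide, 75 mm high; origin under its centre. Leave it.
- jar_b: a greenish glass jar with a black cap, 60 mm wide, 75 mm high; origin under its centre. Leave it.
- beaker: an open clear beaker, 66 mm wide, 80 mm high; origin under its centre. Leave it.
- wrench: a small steel spanner lying flat, 140 mm long. Leave it.
- tip_box: a black plastic box 85 x 120 x 50 mm high; origin under its centre. Leave it.
Mind the look-alikes: they are no part of the job. Leave any brown or orange look-alike of the stand alone. Leave any blue look-alike of the rack alone.

How it is judged:
On the way, in this order (a step that is already met when the one before it is completed fails the run):
1. the long shaft is lifted out of the rack by the gripper (z of shaft_tip in the frame of rack above 0.065 m and contact force between the fingers and shaft above 1 N), for 0.1 s.
2. the tip has come through the upper collar and is still above the lower one (z of shaft_tip in the frame of upper_collar below 0 m and z of shaft_tip in the frame of lower_collar_mouth above 0 m and horizontal distance between shaft_tip and upper_collar below 0.008 m and angle between the z axis of shaft and the z axis of stand, either way round below 0.12 rad), for 0.04 s.
At the end, for the whole second after the job is handed in: The long shaft is held by the fingers, upright (0.08 rad), still (20 mm/s), through both collars (tip within 6 mm, hub 12 mm of the bore axis), tip 3 mm or more below the lower collar's underside and 4 mm or more above the base plate, under 12 N on each collar (z of shaft_tip in the frame of lower_collar below -0.003 m and z of shaft_tip in the frame of stand above 0.014 m and horizontal distance between shaft_tip and lower_collar below 0.006 m and horizontal distance between shaft_hub and stand below 0.012 m and angle between the z axis of shaft and the z axis of stand, either way round below 0.08 rad and height (world z) of shaft_hub above 0.16 m and contact force between the fingers and shaft above 1 N and contact force between shaft and upper_collar below 12 N and contact force between shaft and lower_collar below 12 N and linear speed of shaft below 0.02 m/s); the arm keeps its last pose, push and grip.
It fails at once if another rod or a bystander is displaced by more than 30 mm (distance of any of short_shaft, glass_rod, jar_a, jar_b, beaker, wrench, tip_box from where it was at the start of the episode above 0.03 m).
It also fails if it takes over 48 s, if anything falls off the work surface, if the arm or the gripper's body presses on something with over 40 N, if the wrist force passes 120 N, or if a joint passes its speed limit or range.

## Working session

There is one attempt and no reset: what is moved stays moved. The work goes in short steps, Python scripts to look and compute and a shell command to move; the robot and the scene stay as the last step left them, time stands still between calls to the robot, and variables do not carry over. Pictures are saved under pics/ and viewed, and the job is handed in when it is done.

```bash
mkdir -p pics; ls; cat > h.py <<'E'
import numpy as np, cv2
from workcell import readout, camera, manip
def snap(name,out):
    c=camera(name); np.savez(f'pics/{out}.npz',**c); cv2.imwrite(f'pics/{out}.png',c['pixels'][...,::-1]); return c
def load(out): return dict(np.load(f'pics/{out}.npz'))
def pt(c,u,v,z=None):
    if z is None: z=c['range_z'][int(round(v)),int(round(u))]
    n=cv2.undistortPoints(np.array([[[u,v]]],float),c['intrinsics'],c['dist'])[0,0]
    T=np.linalg.inv(c['extrinsics']); return (T@[n[0]*z,n[1]*z,z,1])[:3]
def ray(c,u,v,h):  # point on ray at world height h
    T=np.linalg.inv(c['extrinsics']);o=T[:3,3];d=pt(c,u,v,1.0)-o
    return o+d*(h-o[2])/d[2]
def proj(c,p):
    e=c['extrinsics'];return cv2.projectPoints(np.array([p],float),cv2.Rodrigues(e[:3,:3])[0],e[:3,3],c['intrinsics'],c['dist'])[0][0,0]
def crop(c,u0,v0,u1,v1,k,out):
    cv2.imwrite(f'pics/{out}.png',cv2.resize(np.ascontiguousarray(c['pixels'][v0:v1,u0:u1,::-1]),None,fx=k,fy=k,interpolation=cv2.INTER_CUBIC))
E
python3 - <<'E'
from h import *
snap('scene','s0');snap('top','t0')
for n in('s0','t0'):
    T=np.linalg.inv(load(n)['extrinsics']);print(T.round(3))
print(readout.get_obs())
E
```

```text
pics
[[ 0.844  0.297 -0.446  1.173]
 [ 0.536 -0.492  0.686 -0.978]
 [-0.016 -0.818 -0.575  0.946]
 [ 0.     0.     0.     1.   ]]
[[ 0.024 -0.999  0.04   0.454]
 [-1.    -0.024  0.012 -0.022]
 [-0.011 -0.04  -0.999  1.643]
 [ 0.     0.     0.     1.   ]]
{'clock': 0.1, 'joint_pos': array([-1.25460675,  0.3327984 , -0.06469754,  1.46085809,  0.02161681,
        1.34990659, -0.0884912 ]), 'joint_velocities': array([-0.00108554, -0.00180603,  0.00151482, -0.00188738,  0.00027078,
        0.00107047,  0.0004083 ]), 'tau': array([ 1.85736775e-03, -6.26739478e+01,  4.93951875e-02, -3.92431641e+01,
        1.63623481e-02,  6.97728174e-03,  3.09402969e-05]), 'position': array([0.20761351, 0.5891511 , 0.23060155]), 'ee_rot': array([-0.40884061,  0.577482  ,  0.40827734,  0.57677856]), 'ft_force': array([ 0.16846127, -1.07386837, -0.24209784]), 'torque': array([-0.01529259, -0.01498769, -0.00624431]), 'grip_width': 0.9998662595501406}
```

View pics/s0.png

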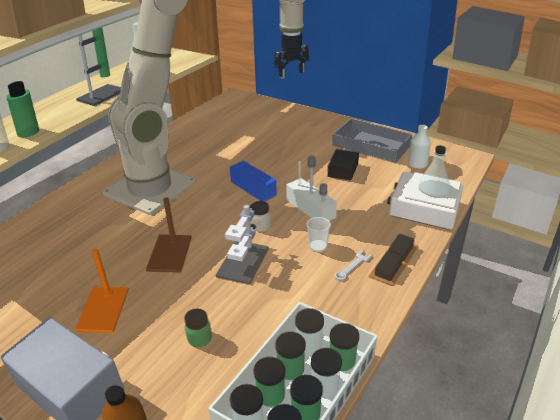

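View pics/t0.png

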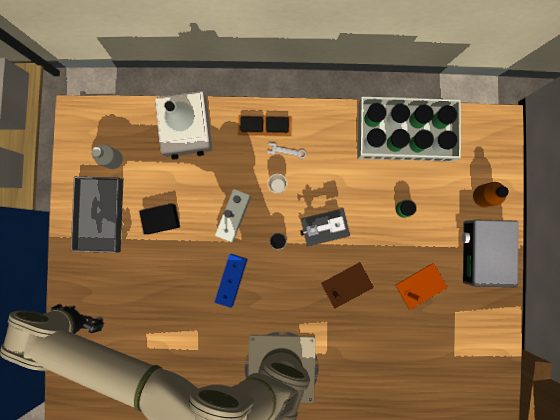

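```bash
python3 - <<'E'
from h import *
c=load('s0');crop(c,270,145,350,225,7,'s0r');crop(c,205,195,285,285,6,'s0s')
c=load('t0');crop(c,205,180,265,250,8,'t0r');crop(c,290,200,360,250,10,'t0s')
E
```

```text
(no output)
```

View pics/s0r.png

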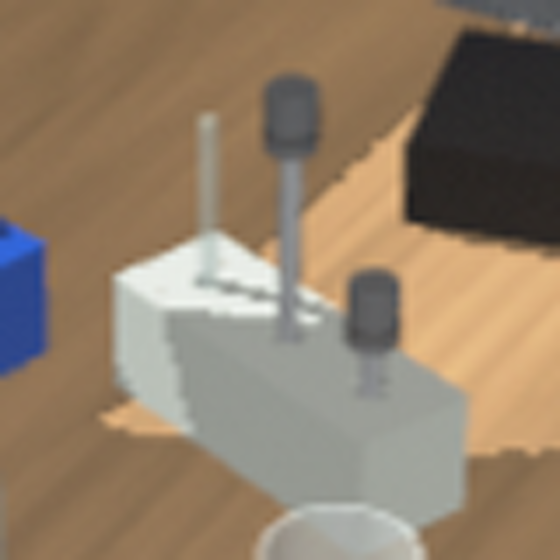

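View pics/s0s.png

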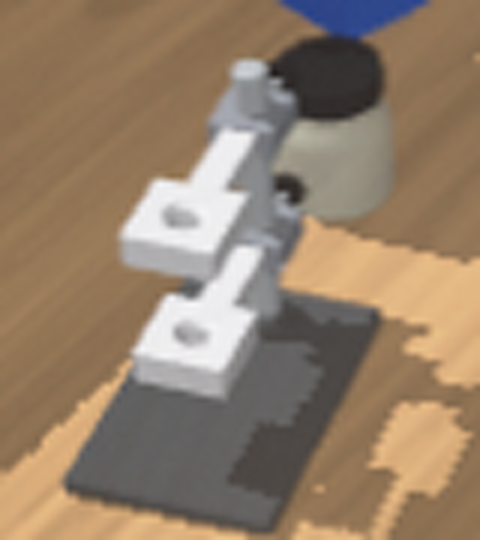

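View pics/t0r.png

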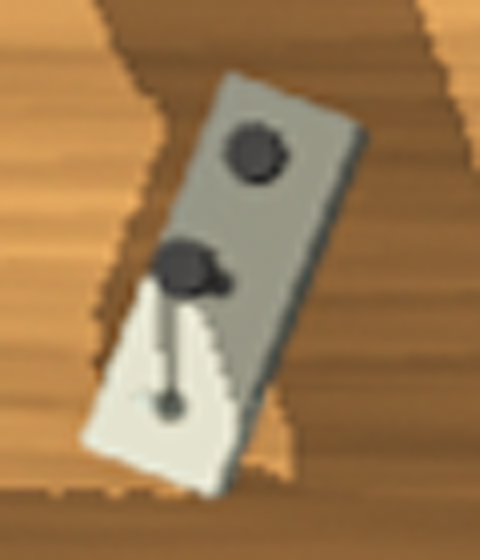

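View pics/t0s.png

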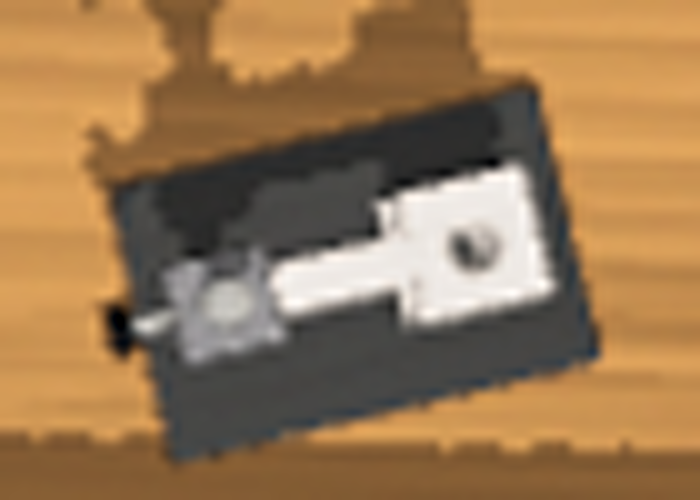

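```bash
python3 - <<'E'
from h import *
s=load('s0');t=load('t0')
print('hub top',ray(t,227.7,213.1,.185),ray(s,311.3,157.1,.185))
print('short',ray(t,236.6,198.6,.115)); print('glass',ray(t,225.9,230.1,.145),'glass base',ray(s,299.4,184.5,.06))
def tri(a,b):
    A=[]
    for c,(u,v) in((t,a),(s,b)):
        n=cv2.undistortPoints(np.array([[[u,v]]],float),c['intrinsics'],c['dist'])[0,0];E=c['extrinsics']
        A+= [n[0]*E[2]-E[0],n[1]*E[2]-E[1]]
    X=np.linalg.svd(np.array(A))[2][-1];X=X[:3]/X[3];return X,proj(t,X)-a,proj(s,X)-b
print('tri hub',tri((227.7,213.1),(311.3,157.1)))
print('tri mouth',tri((337.05,224.35),(234.9,230.75)))
for u,v in((330,222),(331,229),(343,221),(343,228),(334,230)): print('top z',u,v,pt(t,u,v))
for u,v in((230,232),(241,230),(234,227)): print('sc up',u,v,pt(s,u,v))
for u,v in((232,252),(243,251),(236,247),(232,250),(241,247)): print('sc low',u,v,pt(s,u,v))
for h in(.061,.068,.076): print('low',h,ray(s,236.4,250.1,h))
for h in(.121,.125,.13,.135,.141): print('up',h,ray(s,234.9,230.75,h),ray(t,337.05,224.35,h))
# rack outline top corners in top
for x,y in((230,72),(365,127),(84,437),(218,495)): 
    print('rackc',ray(t,205+x/8-.5,180+y/8-.5,.06))
for x,y in((230,303),): print('post',ray(t,290+x/10-.5,200+y/10-.5,.155))
E
```

```text
hub top [0.5251533  0.17679388 0.185     ] [0.527462   0.17684972 0.185     ]
short [0.57668673 0.15857797 0.115     ]
glass [0.47255569 0.18645457 0.145     ] glass base [0.47488862 0.19734223 0.06      ]
tri hub (array([0.52601809, 0.17744698, 0.18415218]), array([-0.16379121, -0.26770041]), array([-0.3301361 ,  0.03673996]))
tri mouth (array([ 0.50025288, -0.16910681,  0.13107434]), array([-0.08920241, -0.11974916]), array([-0.18655455,  0.00725188]))
top z 330 222 [ 0.50673869 -0.14615669  0.13576313]
top z 331 229 [ 0.48453201 -0.15059407  0.12674555]
top z 343 221 [ 0.51559259 -0.20139972  0.01234168]
top z 343 228 [ 0.48854698 -0.18865115  0.13245451]
top z 334 230 [ 0.48134298 -0.15937552  0.13739637]
sc up 230 232 [ 0.49744986 -0.18482014  0.13642739]
sc up 241 230 [ 0.51583721 -0.16260941  0.13553912]
sc up 234 227 [ 0.49493706 -0.16422795  0.13789101]
sc low 232 252 [ 0.49798281 -0.18519208  0.07031032]
sc low 243 251 [ 0.51731016 -0.16313786  0.06638564]
sc low 236 247 [ 0.49685584 -0.16570818  0.07298503]
sc low 232 250 [ 0.4918718  -0.17722046  0.06871308]
sc low 241 247 [ 0.50491227 -0.15478467  0.06872868]
low 0.061 [ 0.49614324 -0.16435836  0.061     ]
low 0.068 [ 0.50149137 -0.17079301  0.068     ]
low 0.076 [ 0.50760351 -0.17814688  0.076     ]
up 0.121 [ 0.49234271 -0.15883073  0.121     ] [ 0.50017867 -0.17038195  0.121     ]
up 0.125 [ 0.49563932 -0.16280171  0.125     ] [ 0.50005775 -0.16999282  0.125     ]
up 0.13 [ 0.49976009 -0.16776543  0.13      ] [ 0.4999066  -0.16950642  0.13      ]
up 0.135 [ 0.50388086 -0.17272915  0.135     ] [ 0.49975544 -0.16902001  0.135     ]
up 0.141 [ 0.50882578 -0.17868562  0.141     ] [ 0.49957406 -0.16843632  0.141     ]
rackc [0.61517123 0.17749238 0.06      ]
rackc [0.59308333 0.1195151  0.06      ]
rackc [0.45908471 0.23491937 0.06      ]
rackc [0.43604505 0.17740053 0.06      ]
post [ 0.48003969 -0.08967756  0.155     ]
```

```bash
cat >> h.py <<'E'
from scipy.spatial.transform import Rotation as Ro
def plan(p,yaw):
    """yaw deg of jaw (tool z) direction in world; x down. prints both half turns"""
    o=readout.get_obs();R=Ro.from_quat(o['ee_rot']);M=R.as_matrix()
    print('t',round(o['clock'],2),'pos',o['position'].round(4),'yaw',np.degrees(np.arctan2(M[1,2],M[0,2])).round(2),'xaxis',M[:,0].round(4),'w',round(o['grip_width'],3),'F',o['ft_force'].round(2),'J',o['joint_pos'].round(2))
    for y in(yaw,yaw+180):
        z=np.array([np.cos(np.radians(y)),np.sin(np.radians(y)),0]);x=np.array([0,0,-1.]);D=np.c_[x,np.cross(z,x),z]
        print(y,'turn',np.degrees((R.inv()*Ro.from_matrix(D)).as_rotvec()).round(2),'shift',(M.T@(np.array(p)-o['position'])*1000).round(1))
E
python3 - <<'E'
from h import *
plan([.526,.177,.26],70)
E
```

```text
t 0.1 pos [0.2076 0.5892 0.2306] yaw 70.59 xaxis [-4.0e-04 -1.2e-03 -1.0e+00] w 1.0 F [ 0.17 -1.07 -0.24] J [-1.25  0.33 -0.06  1.46  0.02  1.35 -0.09]
70 turn [ 0.59 -0.07  0.  ] shift [ -29.  -437.3 -283. ]
250 turn [-1.7941e+02 -1.0000e-02 -1.1000e-01] shift [ -29.  -437.3 -283. ]
```

Candidates: long shaft, scene (311,157) / top (228,213), tallest with a hub. Short shaft, scene (323,186), has a low hub. Glass rod, scene (300,163), has no hub. The blue rack at scene (253,181) and the brown and orange stands at (170,235) and (103,290) are look-alikes. The crop confirms the long shaft is in the middle hole of the white rack.

```bash
python3 -m inch '[[[0,0,0],[-29,-40,-26],0],[[0,0,0],[-29,-85,-55],0],[[0,0,0],[-29,-130,-84],0],[[0,0,0],[-29,-180,-116],0],[[0,0,0],[-29,-230,-149],0],[[0,0,0],[-29,-280,-181],0],[[0,0,0],[-29,-330,-214],0],[[0,0,0],[-29,-380,-246],0],[[0,0,0],[-29,-425,-275],0],[[0,0,0],[-29,-437.3,-283],0]]'
python3 -m inch '[[[0,0,0],[0,0,0],0],[[0,0,0],[0,0,0],0]]'
python3 - <<'E'
from h import *
snap('scene','s1');snap('top','t1')
plan([.526,.177,.151],70)
E
```

```text
clock: 1.35
position: [0.5276, 0.1731, 0.2597]
ee_rot: [-0.408, 0.579, 0.406, 0.578]
ft_force: [-0.3, -0.0, 0.1]
grip_width: 0.999
clock: 1.6
position: [0.5268, 0.1745, 0.2595]
ee_rot: [-0.408, 0.579, 0.407, 0.577]
ft_force: [-1.1, -0.9, -0.9]
grip_width: 0.996
t 1.7 pos [0.5268 0.1747 0.2596] yaw 70.42 xaxis [-7.0e-04 -2.1e-03 -1.0e+00] w 1.002 F [-0.14 -0.41 -0.7 ] J [-0.67  0.16  0.3   1.62 -0.05  1.37  0.87]
70 turn [ 0.42 -0.13  0.  ] shift [108.6   1.5   2.1]
250 turn [-179.58   -0.     -0.2 ] shift [108.6   1.5   2.1]
```

```bash
python3 -m inch '[[[0,0,0],[0,1.5,2.1],0],[[0,0,0],[25,1.5,2.1],0],[[0,0,0],[50,1.5,2.1],0],[[0,0,0],[70,1.5,2.1],0],[[0,0,0],[80,1.5,2.1],0],[[0,0,0],[80,1.5,2.1],0]]'
python3 - <<'E'
from h import *
c=snap('scene','s2');crop(c,260,90,360,190,6,'s2c')
plan([.526,.177,.151],70)
E
```

```text
clock: 2.45
position: [0.5257, 0.1774, 0.1794]
ee_rot: [-0.408, 0.578, 0.408, 0.577]
ft_force: [-0.4, 0.7, -0.6]
grip_width: 1.0
t 2.5 pos [0.5261 0.1774 0.1801] yaw 70.45 xaxis [-4.0e-04 -1.9e-03 -1.0e+00] w 1.001 F [-0.02  0.14 -0.12] J [-0.67  0.21  0.3   1.73 -0.06  1.21  0.88]
70 turn [ 0.45 -0.11  0.01] shift [29.1 -0.1 -0.4]
250 turn [-1.7955e+02 -2.0000e-02 -1.7000e-01] shift [29.1 -0.1 -0.4]
```

View pics/s2c.png

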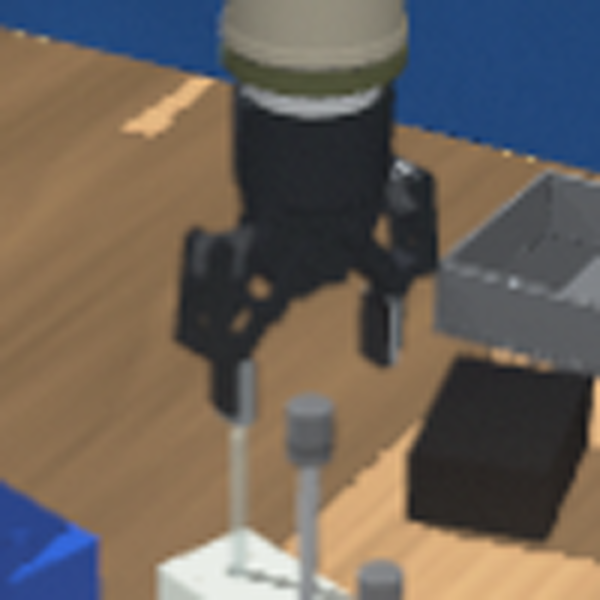

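The open fingers straddle the hub, which is at about scene (311,161), and stay clear of the glass rod. I'll descend and close.

```bash
python3 -m inch '[[[0.4,0,0],[10,0,0],0],[[0.4,0,0],[22,0,0],0],[[0.4,0,0],[28,0,0],0],[[0.4,0,0],[28,0,0],0],[[0.4,0,0],[28,0,0],0.3],[[0.4,0,0],[28,0,0],0.6],[[0.4,0,0],[28,0,0],1],[[0.4,0,0],[28,0,0],1],[[0.4,0,0],[28,0,0],1],[[0.4,0,0],[28,0,0],1]]' 60
python3 - <<'E'
from h import *
c=snap('scene','s3');crop(c,260,110,360,210,6,'s3c')
plan([.526,.177,.151],70)
E
```

```text
clock: 3.75
position: [0.5263, 0.1776, 0.1525]
ee_rot: [-0.406, 0.579, 0.405, 0.579]
ft_force: [0.1, 0.3, 3.6]
grip_width: 0.266
t 3.8 pos [0.5263 0.1775 0.1525] yaw 70.05 xaxis [ 3.0e-04 -1.5e-03 -1.0e+00] w 0.264 F [-0.37  0.46  3.8 ] J [-0.66  0.24  0.29  1.76 -0.07  1.15  0.88]
70 turn [ 0.05 -0.08  0.04] shift [ 1.5  0.2 -0.6]
250 turn [-1.7995e+02 -7.0000e-02 -1.2000e-01] shift [ 1.5  0.2 -0.6]
```

View pics/s3c.png

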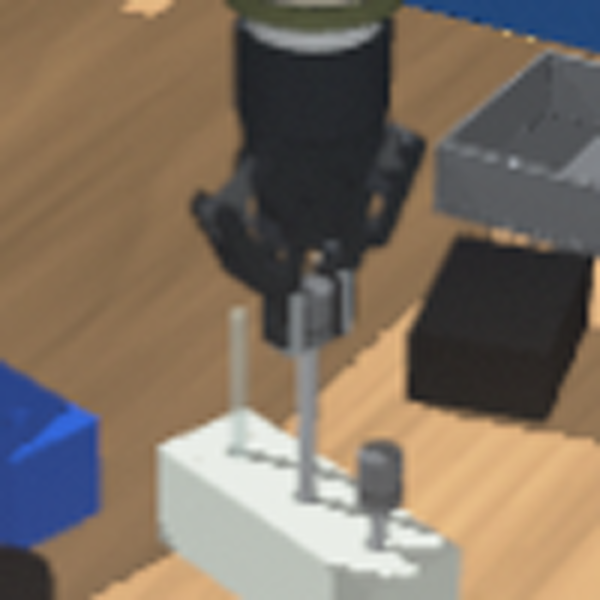

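```bash
python3 -m inch '[[[0,0,0],[-10,0,0],1],[[0,0,0],[-25,0,0],1],[[0,0,0],[-45,0,0],1],[[0,0,0],[-70,0,0],1],[[0,0,0],[-100,0,0],1],[[0,0,0],[-130,0,0],1],[[0,0,0],[-155,0,0],1],[[0,0,0],[-165,0,0],1],[[0,0,0],[-165,0,0],1]]'
python3 - <<'E'
from h import *
c=snap('scene','s4');crop(c,250,50,370,210,5,'s4c')
c=snap('top','t4')
plan([.500,-.169,.3175],70)
E
```

```text
clock: 4.92
position: [0.5264, 0.1778, 0.3178]
ee_rot: [-0.406, 0.579, 0.405, 0.579]
ft_force: [-0.3, -0.9, -1.4]
grip_width: 0.263
t 5.03 pos [0.5259 0.1777 0.3165] yaw 70.05 xaxis [-0.0011 -0.0022 -1.    ] w 0.267 F [-0.05  0.54 -1.81] J [-0.68  0.14  0.31  1.52 -0.04  1.48  0.85]
70 turn [ 0.05 -0.14 -0.01] shift [-2.000e-01 -9.390e+01 -3.347e+02]
250 turn [-1.7995e+02  2.0000e-02 -2.2000e-01] shift [-2.000e-01 -9.390e+01 -3.347e+02]
```

View pics/s4c.png

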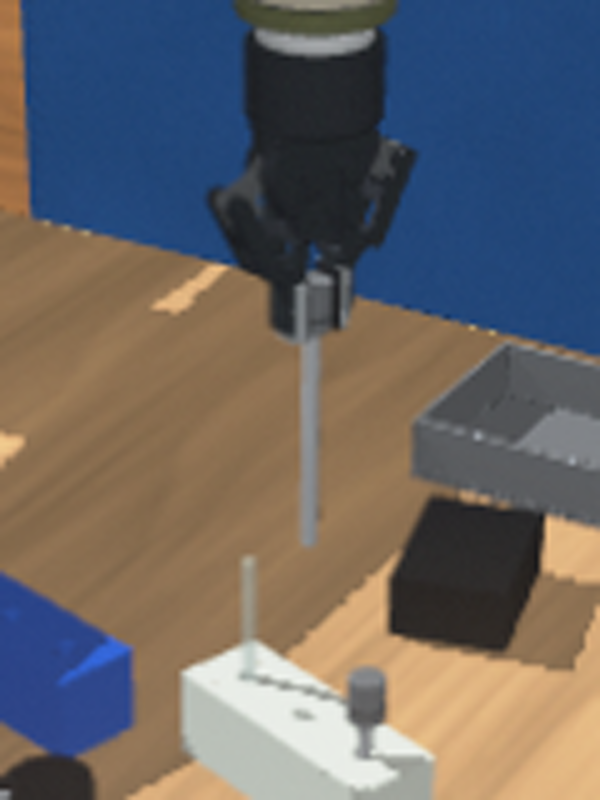

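```bash
python3 -m inch '[[[0,0,0],[0,-8,-30],1],[[0,0,0],[0,-18,-65],1],[[0,0,0],[0,-30,-107],1],[[0,0,0],[0,-43,-153],1],[[0,0,0],[0,-56,-199],1],[[0,0,0],[0,-69,-245],1],[[0,0,0],[0,-80,-285],1],[[0,0,0],[0,-89,-317],1],[[0,0,0],[0,-93.9,-334.7],1],[[0,0,0],[0,-93.9,-334.7],1]]'
python3 -m inch '[[[0,0,0],[0,0,0],1],[[0,0,0],[0,0,0],1]]'
python3 - <<'E'
from h import *
c=snap('scene','s5');crop(c,185,120,285,270,5,'s5c')
c=snap('top','t5');crop(c,290,180,370,240,10,'t5c')
plan([.500,-.169,.3175],70)
E
```

```text
clock: 6.28
position: [0.4993, -0.1702, 0.3164]
ee_rot: [-0.405, 0.581, 0.405, 0.578]
ft_force: [0.9, 0.3, -1.8]
grip_width: 0.265
clock: 6.52
position: [0.4994, -0.1691, 0.3161]
ee_rot: [-0.405, 0.581, 0.405, 0.578]
ft_force: [-0.5, 0.4, -0.5]
grip_width: 0.265
t 6.62 pos [ 0.4994 -0.1694  0.3163] yaw 69.96 xaxis [-0.0027 -0.0022 -1.    ] w 0.264 F [ 0.53  0.43 -0.75] J [-0.32  0.07  0.6   1.61 -0.04  1.48  1.5 ]
70 turn [-0.04 -0.17 -0.1 ] shift [-1.2 -0.4  0.6]
250 turn [ 1.7996e+02 -1.6000e-01  2.7000e-01] shift [-1.2 -0.4  0.6]
```

View pics/s5c.png

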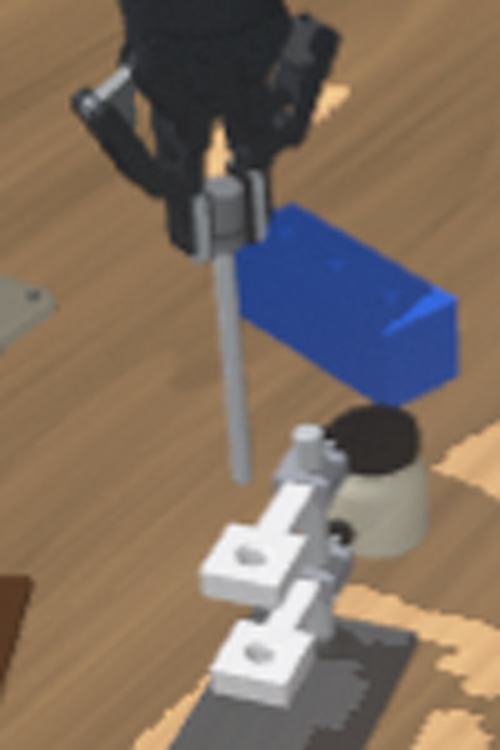

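View pics/t5c.png

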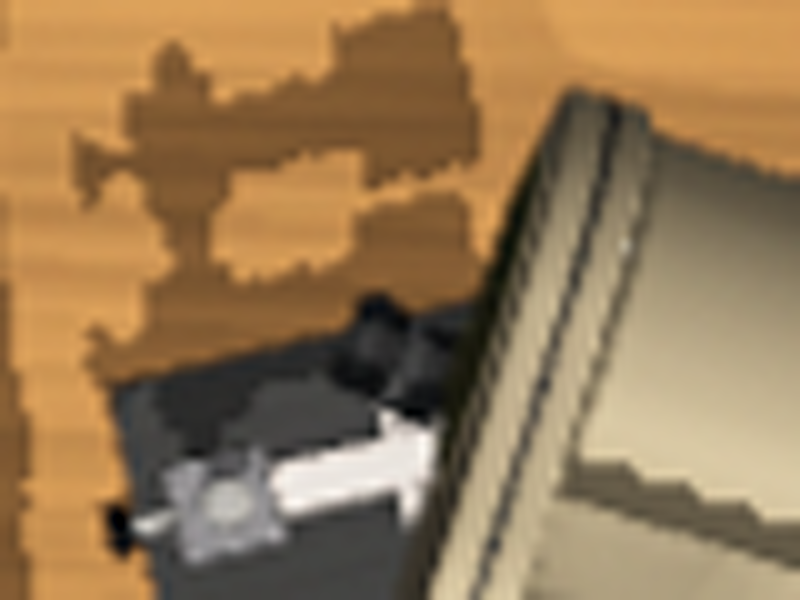

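```bash
python3 - <<'E'
from h import *
c=load('s5')
for h in(.36,.34,.333,.30,.25,.2,.18,.175,.133,.067):
    u,v=proj(c,[.4994,-.1694,h]); print(h,((u-185+.5)*5).round(1),((v-120+.5)*5).round(1))
p=c['pixels'].astype(int)
for v in range(174,217,3):
    print(v,p[v,226:238].sum(1)//3, c['range_z'][v,228:236].round(3))
crop(c,215,200,260,260,12,'s5d')
E
```

```text
0.36 215.7 165.9
0.34 218.8 203.2
0.333 219.9 216.1
0.3 224.9 275.9
0.25 232.4 363.3
0.2 239.7 446.9
0.18 242.6 479.2
0.175 243.3 487.2
0.133 249.1 553.1
0.067 258.0 651.7
174 [110 124 146 144 143 123  89  81  81  81  81  82] [1.221 1.221 1.22  1.224 1.225 1.726 1.723 1.714]
177 [107 120 139 142 145 130 100  81  81  82  81  81] [1.782 1.228 1.223 1.224 1.232 1.742 0.    1.731]
180 [115 119 134 145 143 135 114  81  82  81  82  81] [1.777 1.229 1.231 1.231 1.233 1.75  1.738 1.742]
183 [113 112 131 152 144 139 117  91  84  82  82  83] [1.75  1.237 1.234 1.238 1.238 1.75  1.747 1.743]
186 [109 109 122 140 143 141 124 107 109 109 108 106] [1.732 1.242 1.237 1.242 0.    1.247 1.732 1.732]
189 [110 110 120 137 142 144 130 113 111 110 110 111] [1.72  1.716 1.246 1.243 1.24  1.247 1.724 1.715]
192 [107 107 108 126 145 141 134 120 110 113 117 118] [1.706 1.704 1.251 1.247 1.248 1.256 1.703 1.706]
195 [106 106 109 124 143 143 136 121 113 120 119 117] [1.698 1.691 1.258 1.26  1.258 1.254 1.694 1.691]
198 [117 120 120 127 139 141 139 124 112 117 120 121] [1.672 1.679 1.267 1.261 1.26  1.26  1.266 1.676]
201 [120 119 118 122 134 141 140 127 117 119 114 112] [1.667 1.667 1.667 1.262 1.263 1.262 1.272 1.662]
204 [117 119 121 122 132 144 141 132 118 111 112 112] [1.648 1.644 1.652 1.271 1.268 1.271 1.272 1.654]
207 [119 117 115 113 124 141 141 136 119 108 113 114] [1.634 1.628 1.639 1.28  1.274 1.274 1.28  1.633]
210 [116 115 114 114 121 138 141 138 123 111 115 116] [1.617 1.622 1.626 1.625 1.284 1.279 1.28  1.289]
213 [114 112 114 117 123 135 143 140 127 115 116 117] [1.609 1.604 1.607 1.612 1.283 1.288 1.286 1.3  ]
216 [119 118 117 117 116 118 129 136 127 115 119 119] [1.594 1.596 1.594 1.598 1.596 1.293 1.294 1.596]
```

View pics/s5d.png

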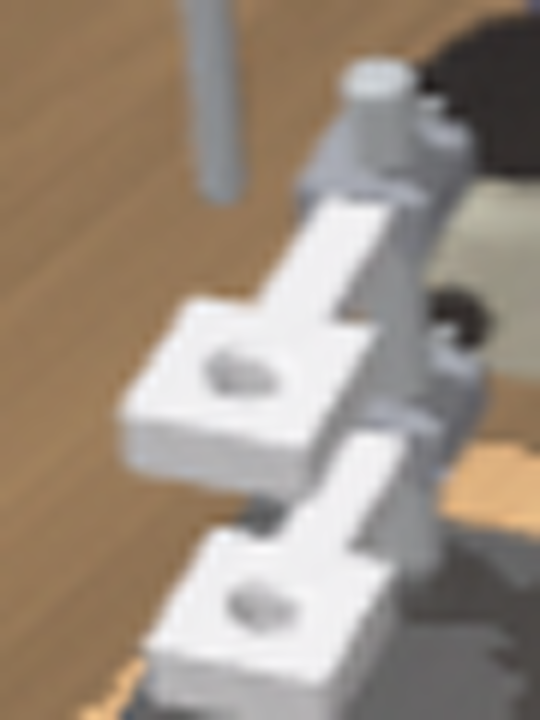

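```bash
python3 -m inch '[[[0,-0.15,-0.1],[8,-1,0.6],1],[[0,-0.15,-0.1],[20,-1,0.6],1],[[0,-0.15,-0.1],[28,-1,0.6],1],[[0,-0.15,-0.1],[32,-1,0.6],1],[[0,-0.15,-0.1],[32,-1,0.6],1]]'
python3 - <<'E'
from h import *
c=snap('scene','s6');crop(c,205,190,265,260,9,'s6c')
plan([.5005,-.169,.255],70)
E
```

```text
clock: 7.25
position: [0.5004, -0.1693, 0.2841]
ee_rot: [-0.405, 0.58, 0.405, 0.579]
ft_force: [-0.3, 0.2, -0.6]
grip_width: 0.266
t 7.3 pos [ 0.5005 -0.1693  0.2844] yaw 69.96 xaxis [-1.e-04 -5.e-04 -1.e+00] w 0.26 F [-0.1  -0.45 -1.41] J [-0.32  0.09  0.6   1.66 -0.05  1.41  1.51]
70 turn [-0.04 -0.03  0.  ] shift [29.4  0.1  0.3]
250 turn [1.7996e+02 1.0000e-02 4.0000e-02] shift [29.4  0.1  0.3]
```

View pics/s6c.png

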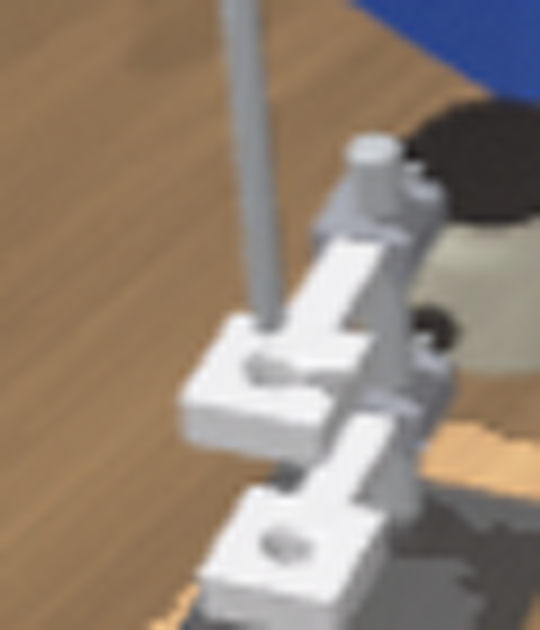

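```bash
python3 -m inch '[[[0,0,0],[4,0,0.3],1],[[0,0,0],[8,0,0.3],1],[[0,0,0],[11,0,0.3],1],[[0,0,0],[14,0,0.3],1],[[0,0,0],[17,0,0.3],1],[[0,0,0],[17,0,0.3],1]]'
python3 - <<'E'
from h import *
c=snap('scene','s7');crop(c,205,190,265,260,9,'s7c')
plan([.5005,-.169,.255],70)
E
```

```text
clock: 8.05
position: [0.5005, -0.169, 0.2671]
ee_rot: [-0.405, 0.58, 0.405, 0.579]
ft_force: [0.5, -0.1, -0.8]
grip_width: 0.262
t 8.1 pos [ 0.5006 -0.169   0.2674] yaw 69.96 xaxis [-2.e-04 -5.e-04 -1.e+00] w 0.263 F [-0.79 -0.66 -0.95] J [-0.32  0.09  0.6   1.69 -0.05  1.37  1.51]
70 turn [-0.04 -0.03 -0.  ] shift [12.4  0.1 -0. ]
250 turn [ 1.7996e+02 -0.0000e+00  5.0000e-02] shift [12.4  0.1 -0. ]
```

View pics/s7c.png

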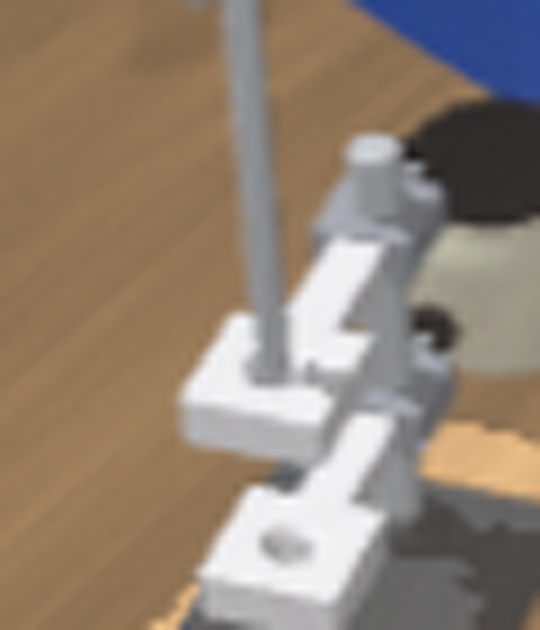

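The tip is entering the bore at about scene (235,231), and there is no contact force.

```bash
python3 -m inch '[[[0,0,0],[3,0,0],1],[[0,0,0],[6,0,0],1],[[0,0,0],[9,0,0],1],[[0,0,0],[12,0,0],1],[[0,0,0],[15,0,0],1],[[0,0,0],[15,0,0],1]]'
python3 - <<'E'
from h import *
c=snap('scene','s8');crop(c,205,190,265,260,9,'s8c')
plan([.5005,-.169,.23],70)
E
```

```text
clock: 8.85
position: [0.5005, -0.169, 0.2521]
ee_rot: [-0.405, 0.58, 0.405, 0.579]
ft_force: [-0.5, -0.2, -0.5]
grip_width: 0.26
t 8.9 pos [ 0.5005 -0.169   0.2523] yaw 69.95 xaxis [-4.e-04 -5.e-04 -1.e+00] w 0.265 F [ 0.29  0.12 -1.92] J [-0.32  0.1   0.6   1.71 -0.06  1.34  1.52]
70 turn [-0.05 -0.03 -0.01] shift [22.3  0.   0. ]
250 turn [ 1.7995e+02 -2.0000e-02  5.0000e-02] shift [22.3  0.   0. ]
```

View pics/s8c.png

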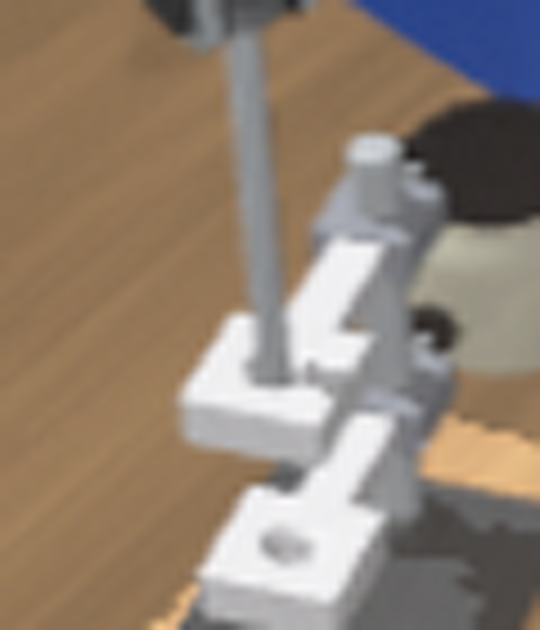

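```bash
python3 -m inch '[[[0,0,0],[4,0,0],1],[[0,0,0],[8,0,0],1],[[0,0,0],[12,0,0],1],[[0,0,0],[16,0,0],1],[[0,0,0],[20,0,0],1],[[0,0,0],[24,0,0],1],[[0,0,0],[28,0,0],1],[[0,0,0],[28,0,0],1],[[0,0,0],[28,0,0],1]]'
python3 - <<'E'
from h import *
c=snap('scene','s9');crop(c,205,190,265,260,9,'s9c')
plan([.5005,-.169,.23],70)
E
```

```text
clock: 10.02
position: [0.5006, -0.1691, 0.2244]
ee_rot: [-0.405, 0.58, 0.405, 0.579]
ft_force: [0.1, -0.3, -0.9]
grip_width: 0.265
t 10.07 pos [ 0.5006 -0.1691  0.2244] yaw 69.95 xaxis [-1.e-04 -5.e-04 -1.e+00] w 0.261 F [ 0.11  0.93 -1.11] J [-0.31  0.12  0.6   1.75 -0.07  1.29  1.53]
70 turn [-0.05 -0.03  0.  ] shift [-5.6  0.2  0. ]
250 turn [1.7995e+02 1.0000e-02 5.0000e-02] shift [-5.6  0.2  0. ]
```

View pics/s9c.png

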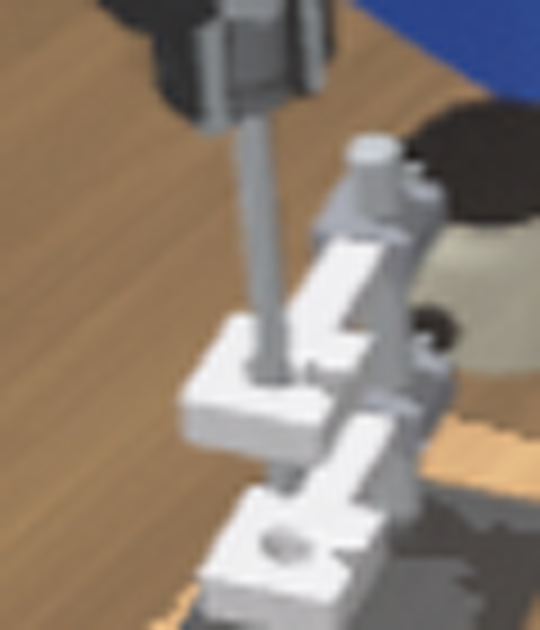

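```bash
python3 -m inch '[[[0,0,0],[4,0,0],1],[[0,0,0],[8,0,0],1],[[0,0,0],[12,0,0],1],[[0,0,0],[16,0,0],1],[[0,0,0],[19,0,0],1],[[0,0,0],[22,0,0],1],[[0,0,0],[25,0,0],1],[[0,0,0],[28,0,0],1],[[0,0,0],[28,0,0],1]]'
python3 - <<'E'
from h import *
c=snap('scene','s10');crop(c,205,190,265,260,9,'s10c')
plan([.5005,-.169,.1685],70)
E
```

```text
clock: 11.2
position: [0.5005, -0.1691, 0.1962]
ee_rot: [-0.405, 0.58, 0.405, 0.579]
ft_force: [0.3, -0.9, -0.8]
grip_width: 0.267
t 11.25 pos [ 0.5006 -0.1691  0.1964] yaw 69.96 xaxis [-2.e-04 -5.e-04 -1.e+00] w 0.264 F [-0.   -0.96 -1.75] J [-0.3   0.15  0.6   1.79 -0.09  1.23  1.54]
70 turn [-0.04 -0.03 -0.  ] shift [27.9  0.1  0.1]
250 turn [ 1.7996e+02 -0.0000e+00  5.0000e-02] shift [27.9  0.1  0.1]
```

View pics/s10c.png

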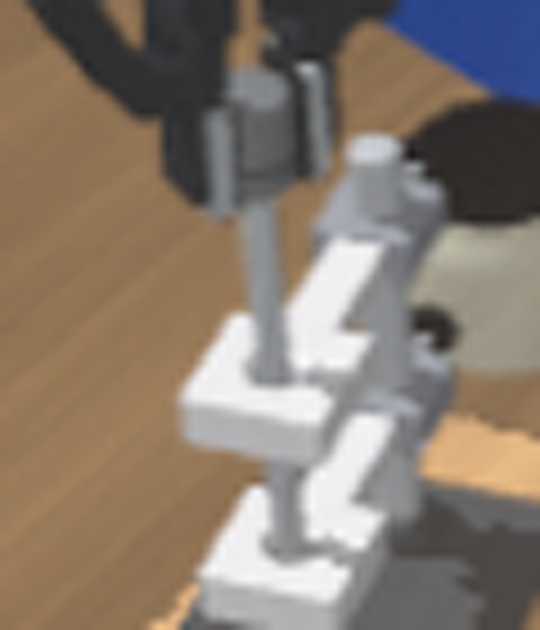

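The rod passes through the upper bore and into the lower bore at about scene (236,250), still with no contact force. I'll descend the last 27 mm.

```bash
python3 -m inch '[[[0,0,0],[4,0,0],1],[[0,0,0],[8,0,0],1],[[0,0,0],[12,0,0],1],[[0,0,0],[16,0,0],1],[[0,0,0],[20,0,0],1],[[0,0,0],[24,0,0],1],[[0,0,0],[27,0,0],1],[[0,0,0],[27,0,0],1],[[0,0,0],[27,0,0],1],[[0,0,0],[27,0,0],1]]'
python3 - <<'E'
from h import *
c=snap('scene','s11');crop(c,205,190,265,260,9,'s11c')
plan([.5005,-.169,.1685],70)
t=np.array
hub=pt(c,205+265/9-.5,190+205/9-.5);print('hub front',hub)
# hub bottom/top heights by lines at known xy
for h in(.20,.187,.17,.032):print(h,(proj(c,[.5005,-.169,h])-[205,190]+.5)*9)
E
```

```text
clock: 12.5
position: [0.5007, -0.1692, 0.1695]
ee_rot: [-0.406, 0.579, 0.405, 0.579]
ft_force: [-0.3, -0.4, -2.0]
grip_width: 0.264
t 12.55 pos [ 0.5007 -0.1691  0.1695] yaw 69.95 xaxis [-0.e+00 -5.e-04 -1.e+00] w 0.266 F [ 0.74  0.84 -2.93] J [-0.3   0.17  0.6   1.83 -0.11  1.17  1.55]
70 turn [-0.05 -0.03  0.01] shift [1.  0.2 0.1]
250 turn [1.7995e+02 1.0000e-02 4.0000e-02] shift [1.  0.2 0.1]
hub front [ 0.5092203  -0.17658368  0.19769593]
0.2 [255.54827584 174.82233505]
0.187 [258.86704158 212.83718314]
0.17 [263.16661009 261.88292806]
0.032 [296.38877017 633.38717642]
```

View pics/s11c.png

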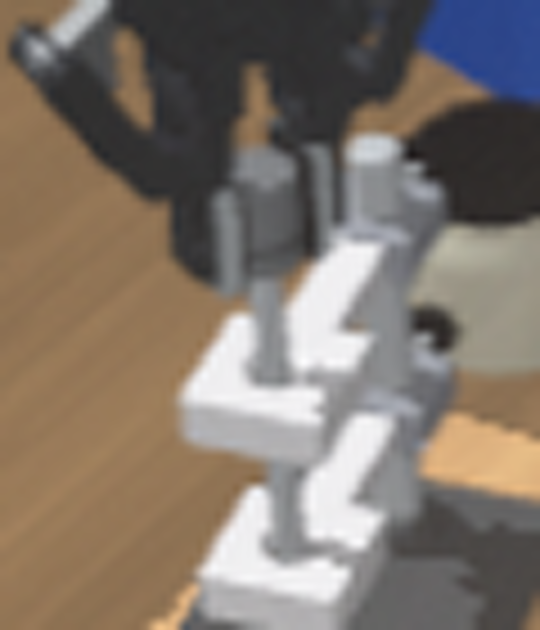

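```bash
python3 - <<'E'
from h import *
o=readout.get_obs();print(o['joint_velocities'].round(3),o['ft_force'].round(2),o['torque'].round(2),o['grip_width'])
print(manip.hand_in())
E
```

```text
[-0.    -0.003 -0.001  0.001 -0.001  0.    -0.001] [ 0.74  0.84 -2.93] [-0.04 -0.   -0.01] 0.2661731253444858
the job is handed in; nothing more can be done
None
```

I took the long shaft from the middle hole of the white rack and threaded it down through the upper collar and then the lower one. I handed it in at about 12.6 s, still held in the gripper at a 60 N setting. No verdict was reported.

**What the last checks showed:**
- **Pose:** The tool was still and within 0.1° of vertical, about 1 mm from the bore axis as I measured it.
- **Grip:** The hub stood where I expected in the picture, so the shaft had not slipped in the fingers.
- **Contact:** The wrist force was about 3 N, mostly downward, so nothing showed the shaft pressing on the collars or the base plate.
- **Tip height:** I worked out the tip at about 32 mm above the table, against a lower collar underside at about 51 mm. The collar hides the tip from the scene camera and the arm blocked the top view, so I did not see it directly.

**Where measurements disagreed:**
- **Collar height:** Triangulation put the upper collar's mouth at 131 mm and the depth readings at about 136 mm.
- **Bore position:** The two cameras differed by about 1 mm on where the bore is sideways. I used a value in between, and the rod went through without measurable contact.

The other two rods looked undisturbed after I lifted the shaft out. I did not take a final picture of every other object on the bench.

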